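# Clip the isolation clamp onto the battery's round post

### The job

Make the battery case safe by clipping the big sprung clamp onto its round terminal post (not the square one). The clamp's handles are parked inside a narrow steel pen, so first take it out by its jaws, lay it flat well clear of the pen and let go; then take it again by its handles, squeeze it open and leave it lying flat on the case's lid with the post held fully home in its closed jaws. Leave the meter, the tape roll and the jar where they are.

Things in the scene. Friction and masses are not known exactly. Their poses are not given: they have to be found in the camera images.
- clamp: Black plastic sprung clamp like a big clothes peg, lying flat, 150 mm long, 24 mm thick (high), about 145 g. Origin on its underside at the steel pivot pin (16 mm across); x points along the centre line to the jaw tips (+70 mm), the two handles end at -80 mm; z up. Both halves turn equally about the pivot, so x stays the centre line. It starts with its handles in the pen, jaws outside.
- clamp_jaws (a point): Centre of the V-shaped seat between the jaws, 55 mm ahead of the pivot on the centre line, 12 mm above the underside: the axis of a post that is fully home passes here. Axes as the clamp's. Closed, the jaws measure 36 mm over the outsides (10 to 55 mm ahead of the pivot) and can be gripped there; squeezing them only keeps them shut. Fully open, the gap between the jaw tips is 36 mm.
- clamp_handles (a point): Where to pinch the handles: 50 mm behind the pivot on the centre line, 12 mm above the underside. Axes as the clamp's. Closed, the handles spread in a V: 54 mm over the outsides here, 69 mm at their ends. Pinching them together (about 8 N on each) opens the jaws; squeezed to the stop they are parallel, 28 mm over the outsides.
- jaw_left (a joint): Opening angle of the clamp's left half (the right one does the same): 0 closed and empty, about 0.06 when closed on a 20 mm post, 0.26 fully squeezed open.
- pen: Fixed pen of bare steel sheet on the bench: two side walls and a back wall, 40 mm high, 4 mm thick, no floor. Origin on the bench where the pivot is parked. The side walls run from 12 to 86 mm behind it (-x), 78 mm apart inside; back wall at -88 mm; open at the front (+x) and above. The clamp points along the pen's x. Only 5 mm is left beside the handles, too little for a finger.
- case: Fixed grey steel battery case, 200 (x) by 280 (y) by 120 mm high, flat lid on top at 120 mm. Origin at the centre of its underside, z up. Two bare steel posts stand on the lid, one round, one square.
- round_post (a point): Foot of the ROUND terminal post, on the lid: 20 mm diameter, 40 mm high. The clamp goes here.
- square_post (a point): Foot of the square post, on the lid: 18 by 18 mm, 40 mm high. Not to be used.
- meter: Grey handheld meter lying on the bench, 150 by 75 by 34 mm; origin at the centre of its underside. Leave alone.
- tape: Black roll of tape lying flat, 100 mm across, 45 mm high; origin at the centre of its underside. Leave alone.
- jar: Glass jar with a steel lid, 68 mm across, 85 mm high; origin at the centre of its underside. Leave alone.
Things that resemble listed ones, but are neither listed nor needed, are in the scene too. Leave any orange look-alike of the clamp alone. Leave any yellow look-alike of the pen alone.

How it is judged:
By the outcome, as a careful person would: the job done as asked, in the order asked, and still so for the second after the job is handed in, with the robot touching nothing.
It also fails if it takes over 56 s, if anything falls off the work surface, if the arm or the gripper's body presses on something with over 40 N, if the wrist force passes 120 N, or if a joint passes its speed limit or range.

### The arm

A 6-joint arm with a two-finger parallel gripper is mounted at the origin on the work surface. World frame = base frame: x ahead of the robot, y to its left, z up, the work surface at z = 0. Lengths are in m, angles in rad, forces in N, time in s.
With the tool pointing down it reaches from about 0.15 to 0.775 m from the base axis. Payload 6.1 kg.
Tool frame: the origin (TCP) lies midway between the tips of the shut fingers; the grasp point (between the pads) lies 19 mm behind it; z points along the fingers, y is the line along which they close (so a half turn about z gives the same grasp; the last joint's range is limited). The gripper opens to 85 mm and grips with 20 to 120 N. Pads are 22 mm wide; open, the fingers measure 114 mm over their backs; the gripper's body (76 mm by 85 mm) begins 54 mm behind the grasp point. The pads swing forward as they close: fully open they stand 13 mm farther back than shut.
Start: joints at [-1.292, 0.126, -0.04, 1.405, 0, 1.571], TCP at [0.144, -0.505, 0.231] pointing down, gripper open.
Joint ranges: [-2.72, 2.72], [-0.95, 1.95], [-1.27, 1.35], [-1.78, 2.02], [-1.46, 1.47], [-3.14, 3.14]. Speed limits (rad/s): [2.39, 2.39, 3.01, 3.14, 3.14, 3.14].

### API

Orientations are given as [roll, pitch, yaw] about the fixed x, y, z axes, in that order (R = Rz(yaw) Ry(pitch) Rx(roll)).
In Python, from plant import env, viewer, nets gives the robot as it stands. The module is installed in compiled form; this text tells all that it offers.
- The arm moves only by the tool servo_tool, never from a script. Its arguments are lists of equal length, an entry for each row: "linear": the shift along the tool's x, y, z scaled (see below), a list of three; "angular": the turn, a rotation vector about the tool's x, y, z scaled (see below), a list of three; "gripper": the finger opening in mm, from 0 to 85.4. In form: {"linear": [[tx, ty, tz], ...], "angular": [[rx, ry, rz], ...], "gripper": [gripper, ...]}. A call has 1 to 5 rows; each row is the pose to reach, as a shift and turn from the pose commanded when the call began, along the tool's axes at that moment; what a row does not reach only later rows make up. The controller multiplies each number of a shift by 15 cm and each number of a turn by 90 degrees. A row lasts 1/8 s, in which the tool goes at most 62.5 mm and 10.7 degrees, less where a joint would pass 70% of its speed; a pose out of reach is approached as far as the arm can. A call with a number of a shift or a turn outside -1 to 1 is refused whole. A call with a gripper value outside its range is refused whole. The fingers move at their own pace and stop on an object; "grip_force" is the grip in N (left out, the last holds). Time passes only in rows, so rows that repeat a pose let the fingers close. It gives the time, the measured TCP pose, the force, the opening and the grip force at its end, in the units of the state.
- env.sense(): the state, without advancing time (a new reading comes with each control period).
- viewer.grab_frame(name): name is "side" or "top"; returns (picture, depth): 384x512x3 uint8, red, green, blue; 384x512 float32, m along the optical axis (not along the pixel's ray), 0 where there is no reading.
- viewer.camera_params(name): a dict with "fx", "fy", "cx", "cy" (pixels), "dist_coeffs" ([k1, k2, p1, p2, k3] as OpenCV has them; the pictures are not rectified), "position" and "rotation" of the camera in the world. Camera axes: x right, y up, looking along -z (the intrinsics and any distortion apply to the point x, -y, -z); pixel columns grow to the right and rows downward; lengths in m; the calibration is good to about 2 mm. A picture is of the moment at which its call begins. camera_params takes no time and is no camera call.
- env.hand_in(): hands the job in; it is judged then, once.
Trained networks look in the newest picture that a camera, given by its name, has taken for a name from the list of things; names that differ only in an ending like _2 or _b are one class to them, and where a whole thing is asked for, a point or a joint stands for the part that bears it (a point fixed in the world has none). Each returns a list of dicts, best first, with "score" (0 to 1); they miss things now and then, are a little off and sometimes report something else, mostly with a low value. They report only what shows in the picture. A call takes as long as a camera call. They do not tell look-alikes from the thing itself.
- nets.spot_in(name, camera): "rect" ([left, top, width, height] in pixels, round what is visible of it).
- nets.masks_of(name, camera): "pixels" (384x512 bool, what is visible of it) and "rect" ([left, top, width, height] in pixels, round what is visible of it).
The state is a dict: "t": time; "qpos": joint angles; "dq": joint speeds; "joint_torque": joint torques, N m; "tool_pos": TCP position; "eef_rot": TCP orientation; "wrist_force": force on the tool from outside, world axes, zero at the start; "wrist_torque": the same for the moment, N m; "opening": finger opening in m; "grip_force": force on a finger pad.
Only numpy, scipy, OpenCV 4.12 (cv2) and the standard library are available. Lean on these libraries where they do the work, as an engineer would, in place of code of your own. Each camera call takes 0.05 s, during which the arm holds its last target. There are 200 camera calls.

## Working session

There is one attempt and no reset: what is moved stays moved. The work goes in short steps, Python scripts to look and compute and a tool call to move; the robot and the scene stay as the last step left them, time stands still between calls to the robot, and variables do not carry over. Pictures are saved under pics/ and viewed, at most 10 in all, crops included, and the job is handed in when it is done.

Besides the shell and the picture viewer there is one more tool, called as name(argument=value, ...) on one line, values as JSON. servo_tool: Moves the arm, as the interface text tells. Shifts and turns lie within -1 to 1; 1 stands for 15 cm of shift or 90 degrees of turn. Its arguments: {"type":"object","properties":{"linear":{"type":"array","items":{"type":"array","items":{"type":"number","minimum":-1,"maximum":1}}},"angular":{"type":"array","items":{"type":"array","items":{"type":"number","minimum":-1,"maximum":1}}},"gripper":{"type":"array","items":{"type":"number"}},"grip_force":{"type":"number"}},"required":["linear","angular","gripper"]}

```bash
mkdir -p pics
cat > h.py <<'E'
import numpy as np, cv2
from scipy.spatial.transform import Rotation as R
from plant import env, viewer, nets
def cloud(name):
    p,d=viewer.grab_frame(name); c=viewer.camera_params(name)
    K=np.array([[c['fx'],0,c['cx']],[0,c['fy'],c['cy']],[0,0,1.]])
    v,u=np.mgrid[:384,:512]
    n=cv2.undistortPoints(np.stack([u,v],-1).reshape(-1,1,2).astype(float),K,np.array(c['dist_coeffs'],float)).reshape(384,512,2)
    P=np.stack([n[...,0]*d,-n[...,1]*d,-d],-1)
    rot=np.array(c['rotation'],float)
    rot=rot if rot.shape==(3,3) else R.from_euler('xyz',rot).as_matrix()
    W=P@rot.T+np.array(c['position']); W[d==0]=np.nan
    return p,W
def save(p,f): cv2.imwrite(f,p[...,::-1])
E
python3 - <<'E'
from h import *
s=env.sense(); print(s)
for n in('top','side'):
    p,W=cloud(n); save(p,f'pics/{n}0.png'); np.savez(f'{n}0.npz',p=p,W=W); c=viewer.camera_params(n); print(c['position'],c['rotation'],c['fx'],c['dist_coeffs'])
    for k in('clamp','pen','case','round_post','meter','tape','jar','clamp_jaws','clamp_handles'):
        print(n,k,[(np.round(r['rect']).tolist(),round(r['score'],2)) for r in nets.spot_in(k,n)][:4])
E
```

```text
{'t': 0.0, 'qpos': array([-1.29199944e+00,  1.26388704e-01, -4.06275697e-02,  1.40539013e+00,
       -2.73149854e-06,  1.57081743e+00]), 'dq': array([-1.16442647e-03, -1.47451416e-04, -1.74650864e-04, -8.12276234e-04,
        2.20143131e-03,  3.88876225e-05]), 'joint_torque': array([ 2.08114429e-04, -4.35915649e+01,  3.52922773e+01,  1.71486125e-02,
       -1.66262007e-04, -1.60916886e-05]), 'tool_pos': array([ 0.14436552, -0.50433278,  0.23051495]), 'eef_rot': array([-3.13998258e+00,  2.76547519e-06,  2.78775782e-01]), 'wrist_force': array([-0.65295078, -0.62263812, -0.40570213]), 'wrist_torque': array([-0.04021274,  0.04834717,  0.02449205]), 'grip_force': 0.0, 'opening': 0.08573047818462998}
[ 0.34841752 -0.04131366  1.49210617] [ 0.19457486  0.02815357 -1.5932932 ] 495.4253624724097 [-0.20136187  0.          0.          0.          0.        ]
top clamp [([372.0, 172.0, 28.0, 48.0], 0.69), ([330.0, 220.0, 32.0, 48.0], 0.57)]
top pen [([335.0, 240.0, 41.0, 36.0], 0.77), ([384.0, 249.0, 36.0, 31.0], 0.62), ([225.0, 146.0, 54.0, 33.0], 0.48)]
top case [([116.0, 185.0, 111.0, 89.0], 
[... 635 characters left out ...]
 21.0], 0.84), ([307.0, 169.0, 42.0, 15.0], 0.65), ([329.0, 168.0, 29.0, 30.0], 0.38)]
side pen [([355.0, 151.0, 26.0, 24.0], 0.76), ([329.0, 169.0, 28.0, 27.0], 0.72)]
side case [([154.0, 214.0, 119.0, 125.0], 0.65)]
side round_post [([154.0, 211.0, 122.0, 129.0], 0.97)]
side meter [([199.0, 176.0, 45.0, 33.0], 0.74)]
side tape [([244.0, 141.0, 27.0, 31.0], 0.98)]
side jar [([161.0, 206.0, 28.0, 35.0], 0.8), ([308.0, 171.0, 40.0, 12.0], 0.53), ([329.0, 168.0, 29.0, 30.0], 0.4)]
side clamp_jaws [([306.0, 173.0, 43.0, 13.0], 0.95), ([295.0, 137.0, 38.0, 21.0], 0.65)]
side clamp_handles [([294.0, 134.0, 39.0, 19.0], 0.96), ([305.0, 174.0, 42.0, 11.0], 0.91), ([327.0, 166.0, 31.0, 32.0], 0.41)]
```

Run:
```python
from h import *
p=np.load('top0.npz')['p']
save(cv2.resize(p[130:290,100:440],(782,368),interpolation=cv2.INTER_CUBIC),'pics/topc.png')
W=np.load('top0.npz')['W']
# clean top-down orthos: project to 1mm-ish? print posts
z=W[...,2]
m=(z>.14)&(z<.175); m[:185]=0; m[275:]=0; m[:,:110]=0; m[:,230:]=0
n,l,st,c=cv2.connectedComponentsWithStats(m.astype(np.uint8))
for i in range(1,n):
    q=W[l==i]; print(i,st[i],q.mean(0),q.min(0),q.max(0))
m=(z>.105)&(z<.135); m[:180]=0;m[280:]=0;m[:,:105]=0;m[:,235:]=0
q=W[m][:,:2].astype(np.float32); print('lid',cv2.minAreaRect(q), np.median(z[m]))
for (x,y,w,h) in [(325,215,55,65),(368,168,60,115)]:
    s=z[y:y+h:3,x:x+w:3]; print(np.round(s*1000).astype(int)[:,:])
```

```text
1 [185 204   8   8  49] [0.58474558 0.18332327 0.15673572] [0.57601236 0.17435531 0.14041611] [0.59378021 0.19356777 0.16572985]
2 [126 216   8   8  48] [0.5539574  0.34986971 0.15547881] [0.54572925 0.34198053 0.14031457] [0.56490689 0.36036781 0.16568368]
lid ((0.5320593118667603, 0.2562752664089203), (0.20220988988876343, 0.28352677822113037), 11.047157287597656) 0.11881332794376809
[[                   2                    4                   -3
                    -1                   -3                   -5
                     2                    1                   -6
                     1                   -4                    6
                    -3                   -1                    1
                     5                   -4                   -9
                    -1]
 [                  -6                   -2                   -2
                    -8                    2                    3
                     0                   -5                    2
                    -2                    6                   -6
                    -3               
[... 24724 characters left out ...]
     -3                   -1
                    -2                    1                    1
                    -3                    0                   -1
                    -6                   -4]
 [                  -3                    2                   -4
                    -1                    0                   -1
                    -3                    2                   -1
                     0                   -5                    1
                     1                   -1                   -3
                    -2                    3                   -5
                    -2                    6]]<stdin>:14: RuntimeWarning: invalid value encountered in cast
```

View pics/topc.png

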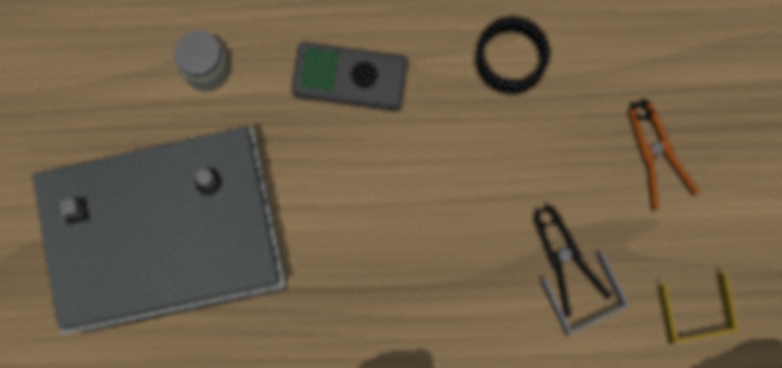

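View pics/side0.png

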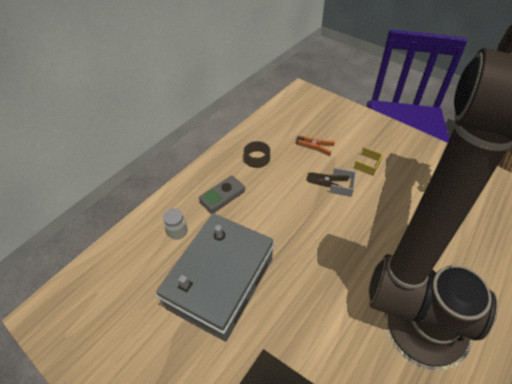

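```bash
cat >> h.py <<'E'
from scipy.spatial import cKDTree
from scipy.optimize import minimize
def rect(x0,x1,y0,y1,s=.0015):
    a,b=np.meshgrid(np.arange(x0,x1+s/2,s),np.arange(y0,y1+s/2,s)); return np.c_[a.ravel(),b.ravel()]
def template(op=0.):
    T=rect(-.08,.07,-.04,.04); x,y=T.T; y=abs(y)
    jaw=(x>0)&(y<.018)&~((x<.045)&(x>.012)&(y<.006))&~(np.hypot(x-.055,y)<.008)
    a=.25-op; out=.014+np.tan(a)*-x*.98+.0005
    han=(x<=0)&(y<out)&(y>out-.012)
    return T[jaw|han|(np.hypot(x,y)<.01)]
def fit(pts,T,g):
    """symmetric chamfer fit of template T to 2D pts; g=[x,y,yaw]"""
    def tf(p): c,s=np.cos(p[2]),np.sin(p[2]); return T@np.array([[c,s],[-s,c]])+p[:2]
    kp=cKDTree(pts)
    def cost(p):
        q=tf(p); h=lambda d:np.minimum(d,.012)**2
        return h(kp.query(q)[0]).mean()*1e6+h(cKDTree(q).query(pts)[0]).mean()*1e6
    best=None
    for dy in(-.3,0,.3):
        r=minimize(cost,[g[0],g[1],g[2]+dy],method='Nelder-Mead',options=dict(initial_simplex=np.array([g,[g[0]+.015,g[1],g[2]],[g[0],g[1]+.015,g[2]],[g[0],g[1],g[2]+.2]])+[0,0,dy],xatol=1e-5))
        if best is None or r.fun<best.fun: best=r
    return best.x,best.fun
E
python3 - <<'E'
from h import *
P=np.concatenate([rect(-.086,-.012,.039,.043),rect(-.086,-.012,-.043,-.039),rect(-.09,-.086,-.043,.043)])
D={n:np.load(n+'0.npz') for n in('top','side')}
W=D['top']['W'];c=W[241,345]; print('pivot guess',c, 'tip',W[222,337])
g=[c[0],c[1],np.arctan2(*(W[222,337]-c)[[1,0]])]
for n in D:
    W=D[n]['W'];p=D[n]['p'].astype(int)
    r=np.hypot(W[...,0]-c[0],W[...,1]-c[1])
    if n=='top': rr=(r<.12)
    else: rr=r<.12
    cl=rr&(W[...,2]>.012)&(W[...,2]<.031)&(p.max(-1)<75)
    pn=rr&(W[...,2]>.032)&(W[...,2]<.05)
    print(n,cl.sum(),pn.sum())
    print(' clamp',fit(W[cl][:,:2],template(),g)); print(' pen',fit(W[pn][:,:2],P,g))
    for nm,x,y in(('round',.585,.183),('square',.554,.35)):
        m=(np.hypot(W[...,0]-x,W[...,1]-y)<.03)&(W[...,2]>.152); q=W[m]; print(nm,m.sum(),np.median(q,0),q.mean(0),(q.min(0)+q.max(0))/2)
    for nm,x,y in(('tape',0,0),):
        pass
    for k in('meter','tape','jar'):
        b=nets  # positions from top only
W=D['top']['W']
for nm,(x,y,w,h) in dict(meter=(226,150,50,28),tape=(309,137,30,35),jar=(180,141,21,31),orange=(372,172,28,48)).items():
    q=W[y:y+h,x:x+w].reshape(-1,3); q=q[q[:,2]>.015]; print(nm,q.mean(0),q.min(0),q.max(0))
E
```

```text
pivot guess [ 0.49322904 -0.26218666  0.02035913] tip [ 0.55277194 -0.24252544  0.00869592]
top 338 132
 clamp (array([ 0.49618787, -0.26138011,  0.42883836]), np.float64(19.487271044239076))
 pen (array([ 0.49028487, -0.26562418,  0.40394377]), np.float64(2.821519563834328))
round 42 [0.58525954 0.18415902 0.15836641] [0.58541841 0.18423796 0.15858594] [0.58489629 0.18396154 0.15906681]
square 37 [0.55508044 0.35007003 0.15790291] [0.55461177 0.35039089 0.15839606] [0.55524662 0.35120255 0.1591363 ]
side 228 143
 clamp (array([ 0.4957409 , -0.26094357,  0.43720015]), np.float64(36.806921861015454))
 pen (array([ 0.4904192 , -0.26574345,  0.40478468]), np.float64(3.872254640551826))
round 46 [0.58476259 0.18381847 0.16014786] [0.58563521 0.18420235 0.15946142] [0.58741568 0.18356489 0.15791831]
square 64 [0.55395973 0.35129756 0.1603888 ] [0.55452573 0.35146118 0.15979219] [0.5566589  0.35116672 0.15838431]
meter [0.73816752 0.01119061 0.0326295 ] [ 0.69347243 -0.06092438  0.015084  ] [0.78196816 0.08782825 0.04955099]
tape [ 0.76277836 -0.20873475  0.03931415] [ 0.71330547 -0.25370123  0.01506454] [ 0.81311736 -0.16299991  0.05765998]
jar [0.75556065 0.19893346 0.06998343] [0.72962276 0.17253763 0.01540465] [0.79283832 0.22917242 0.09290245]
orange [ 0.63419276 -0.39064132  0.02226081] [ 0.55481243 -0.43444585  0.01539269] [ 0.70128425 -0.36015741  0.03318843]
```

```bash
cat >> h.py <<'E'
def go(x,y,z,yaw):
    s=env.sense(); Q=R.from_euler('xyz',s['eef_rot']); p=s['tool_pos']
    d=Q.inv().apply(np.array([x,y,z])-p)/.15
    a=(Q.inv()*R.from_euler('xyz',[np.pi,0,yaw])).as_rotvec()/(np.pi/2)
    print('lin',np.round(d,3),'ang',np.round(a,3),'| t',round(s['t'],2),'pos',np.round(p,4),'rpy',np.round(s['eef_rot'],3),'F',np.round(s['wrist_force'],1),'op',round(s['opening'],4),'grip',round(s['grip_force'],1))
E
python3 - <<'E'
from h import *
go(.5226,-.2519,.10,.404)
D=np.load('top0.npz');W=D['W'];p=D['p'].astype(int)
d=np.array([np.cos(.404),np.sin(.404)]); q=W[...,:2]-[.4904,-.2657]
u=q@d; v=q@np.array([-d[1],d[0]])
m=(abs(u)<.1)&(abs(v)<.035)&(p.max(-1)<70)
for a in np.arange(-.09,.09,.01):
    k=m&(u>=a)&(u<a+.01)
    if k.sum(): print(round(a,2),k.sum(),np.round(v[k].min(),3),np.round(v[k].max(),3),np.round(np.median(W[k][:,2]),3))
E
```

```text
lin [ 2.887 -0.927  0.875] ang [-0.   -0.   -0.08] | t 1.0 pos [ 0.1445 -0.5047  0.2313] rpy [-3.142 -0.     0.279] F [-0.6 -0.1  0.3] op 0.0853 grip 0.0
-0.07 13 -0.028 0.033 0.022
-0.06 13 -0.027 0.032 0.022
-0.05 21 -0.025 0.029 0.022
-0.04 18 -0.022 0.026 0.02
-0.03 19 -0.02 0.024 0.022
-0.02 23 -0.017 0.022 0.021
-0.01 26 -0.017 0.022 0.022
-0.0 28 -0.017 0.021 0.024
0.01 28 -0.016 0.022 0.021
0.02 21 -0.017 0.021 0.023
0.03 17 -0.014 0.02 0.023
0.04 21 -0.015 0.02 0.023
0.05 23 -0.013 0.018 0.022
0.06 24 -0.013 0.018 0.023
0.07 8 -0.006 0.011 0.021
```

servo_tool(linear=[[0.4,-0.13,0],[0.8,-0.26,0],[1,-0.4,0],[1,-0.4,0]], angular=[[0,0,-0.08],[0,0,-0.08],[0,0,-0.08],[0,0,-0.08]], gripper=[70,70,70,70], grip_force=60)

```text
t: 1.5
tool_pos: [0.2736, -0.4041, 0.2315]
eef_rot: [3.141, -0.0, 0.408]
wrist_force: [0.3, -0.7, 0.3]
opening: 0.0703
grip_force: 0.0
```

```bash
python3 -c "
from h import *
go(.5216,-.2496,.10,.404)"
```

```text
lin [ 1.926 -0.289  0.877] ang [ 0.    -0.     0.003] | t 1.5 pos [ 0.2736 -0.4041  0.2315] rpy [ 3.141 -0.     0.408] F [ 0.3 -0.7  0.3] op 0.0703 grip 0.0
```

servo_tool(linear=[[0.4,-0.05,0],[0.8,-0.1,0.1],[1,-0.15,0.2],[1,-0.15,0.3],[1,-0.15,0.3]], angular=[[0,0,0],[0,0,0],[0,0,0],[0,0,0],[0,0,0]], gripper=[70,70,70,70,70])

```text
t: 2.12
tool_pos: [0.4, -0.3263, 0.185]
eef_rot: [-3.14, 0.002, 0.404]
wrist_force: [-1.0, 0.3, 0.7]
opening: 0.0701
grip_force: 0.0
```

servo_tool(linear=[[0.3,-0.05,0.1],[0.6,-0.1,0.2],[0.93,-0.14,0.4],[0.93,-0.14,0.57],[0.93,-0.14,0.57]], angular=[[0,0,0],[0,0,0],[0,0,0],[0,0,0],[0,0,0]], gripper=[70,70,70,70,70])

```text
t: 2.75
tool_pos: [0.5196, -0.2523, 0.0994]
eef_rot: [-3.139, 0.003, 0.403]
wrist_force: [-0.4, 0.5, -0.4]
opening: 0.0701
grip_force: 0.0
```

```bash
python3 -c "
from h import *
go(.5216,-.2496,-.001,.404)"
```

```text
lin [ 0.021 -0.01   0.669] ang [-0.002  0.002 -0.   ] | t 2.75 pos [ 0.5196 -0.2523  0.0994] rpy [-3.139e+00  3.000e-03  4.030e-01] F [-0.4  0.5 -0.4] op 0.0701 grip 0.0
```

servo_tool(linear=[[0.02,-0.01,0.3],[0.02,-0.01,0.55],[0.02,-0.01,0.66],[0.02,-0.01,0.66]], angular=[[0,0,0],[0,0,0],[0,0,0],[0,0,0]], gripper=[70,70,70,70])

```text
t: 3.25
tool_pos: [0.5228, -0.2501, 0.0022]
eef_rot: [-3.141, 0.0, 0.403]
wrist_force: [-1.1, -0.5, -0.3]
opening: 0.0698
grip_force: 0.0
```

servo_tool(linear=[[0,0,0],[0,0,0],[0,0,0],[0,0,0],[0,0,0]], angular=[[0,0,0],[0,0,0],[0,0,0],[0,0,0],[0,0,0]], gripper=[45,30,30,30,30])

```text
t: 3.88
tool_pos: [0.5247, -0.2501, 0.0042]
eef_rot: [3.138, -0.002, 0.404]
wrist_force: [-1.6, -0.8, 7.5]
opening: 0.0343
grip_force: 60.1
```

servo_tool(linear=[[0,0,-0.1],[0,0,-0.3],[0,0,-0.5],[0,0,-0.7],[0,0,-0.7]], angular=[[0,0,0],[0,0,0],[0,0,0],[0,0,0],[0,0,0]], gripper=[30,30,30,30,30])

```text
t: 4.5
tool_pos: [0.5251, -0.25, 0.1104]
eef_rot: [3.137, -0.004, 0.405]
wrist_force: [-0.7, -1.1, -2.0]
opening: 0.0343
grip_force: 60.0
```

Run:
```python
from h import *
p,W=cloud('top'); c,_=cloud('side')
save(np.hstack([cv2.resize(p[130:290,250:410],(400,400)),cv2.resize(c[100:220,240:400],(400,400))]),'pics/lift.png')
go(.47,-.03,.05,-.4)
```

```text
lin [ 0.248 -1.484  0.379] ang [ 0.    -0.     0.512] | t 4.6 pos [ 0.5234 -0.2492  0.1069] rpy [ 3.141 -0.     0.405] F [-1.2  0.  -2. ] op 0.0341 grip 60.0
```

View pics/lift.png

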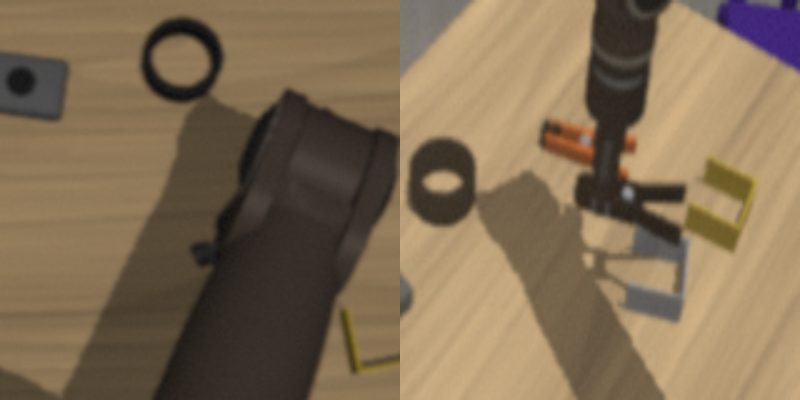

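servo_tool(linear=[[0.06,-0.2,0],[0.12,-0.45,0],[0.18,-0.7,0],[0.2,-1,0],[0.2,-1,0]], angular=[[0,0,0.1],[0,0,0.21],[0,0,0.32],[0,0,0.42],[0,0,0.51]], gripper=[30,30,30,30,30])

```text
t: 5.22
tool_pos: [0.4743, -0.1443, 0.1054]
eef_rot: [-3.1, 0.004, -0.318]
wrist_force: [1.2, -0.5, -1.2]
opening: 0.0342
grip_force: 60.2
```

servo_tool(linear=[[0,0,0.1],[0,0,0.3],[0,0,0.5],[0,0,0.62],[0,0,0.68]], angular=[[0,0,0],[0,0,0],[0,0,0],[0,0,0],[0,0,0]], gripper=[30,30,30,30,30])

```text
t: 5.85
tool_pos: [0.4748, -0.1455, 0.0035]
eef_rot: [-3.1, 0.005, -0.321]
wrist_force: [-12.0, 4.9, 41.2]
opening: 0.0345
grip_force: 63.8
```

servo_tool(linear=[[0,0,0],[0,0,0.01],[0,0,0.015]], angular=[[0,0,0],[0,0,0],[0,0,0]], gripper=[30,30,30])

```text
t: 6.22
tool_pos: [0.476, -0.146, 0.0036]
eef_rot: [-3.1, 0.001, -0.322]
wrist_force: [-7.4, 2.1, 15.8]
opening: 0.0341
grip_force: 62.3
```

servo_tool(linear=[[0,0,-0.15],[0,0,-0.3],[0,0,-0.3]], angular=[[0,0,0],[0,0,0],[0,0,0]], gripper=[30,30,30])

```text
t: 6.6
tool_pos: [0.4768, -0.1483, 0.0488]
eef_rot: [-3.1, -0.002, -0.322]
wrist_force: [0.8, -0.2, -0.7]
opening: 0.0341
grip_force: 60.9
```

```bash
python3 -c "
from h import *
go(.495,-.07,.045,-.4)"
```

```text
lin [-0.05  -0.532  0.048] ang [-0.027 -0.     0.05 ] | t 6.6 pos [ 0.4768 -0.1483  0.0488] rpy [-3.10e+00 -2.00e-03 -3.22e-01] F [ 0.8 -0.2 -0.7] op 0.0341 grip 60.9
```

servo_tool(linear=[[-0.02,-0.15,0],[-0.04,-0.35,0.02],[-0.05,-0.53,0.05],[-0.05,-0.53,0.05],[-0.05,-0.53,0.05]], angular=[[-0.013,0,0.025],[-0.027,0,0.05],[-0.027,0,0.05],[-0.027,0,0.05],[-0.027,0,0.05]], gripper=[30,30,30,30,30])

```text
t: 7.22
tool_pos: [0.4708, -0.139, 0.0432]
eef_rot: [-3.094, 0.005, -0.315]
wrist_force: [0.0, -0.8, -0.1]
opening: 0.0339
grip_force: 60.9
```

```bash
python3 -c "
from h import *
go(.495,-.07,.003,-.4)"
```

```text
lin [ 0.012 -0.474  0.291] ang [-0.03   0.005  0.054] | t 7.22 pos [ 0.4708 -0.139   0.0432] rpy [-3.094  0.005 -0.315] F [ 0.  -0.8 -0.1] op 0.0339 grip 60.9
```

```bash
python3 -c "
from h import *
s=env.sense();print(s['qpos'].round(3),s['dq'].round(3),s['joint_torque'].round(1))"
```

```text
[-0.316  0.138 -0.448  0.99   0.047  3.141] [ 0.011 -0.     0.004 -0.001  0.006 -0.   ] [ -0.  -42.   32.7   0.1   0.2   0. ]
```

servo_tool(linear=[[0,0,0],[0,0,0]], angular=[[-0.03,0,-0.08],[-0.03,0,-0.16]], gripper=[30,30])

```text
t: 7.48
tool_pos: [0.4712, -0.1388, 0.0435]
eef_rot: [-3.141, -0.001, -0.059]
wrist_force: [-0.8, 0.2, -2.0]
opening: 0.0343
grip_force: 61.0
```

```bash
python3 -c "
from h import *
go(.495,-.07,.045,-.05)"
```

```text
lin [ 0.132 -0.467 -0.009] ang [-0.    -0.001 -0.006] | t 7.47 pos [ 0.4712 -0.1388  0.0435] rpy [-3.141e+00 -1.000e-03 -5.900e-02] F [-0.8  0.2 -2. ] op 0.0343 grip 61.0
```

Commanded pose equals the reached one, good. Now shift and lower.

servo_tool(linear=[[0.04,-0.15,0],[0.09,-0.32,0],[0.13,-0.46,0],[0.13,-0.46,0.15],[0.13,-0.46,0.25]], angular=[[0,0,0],[0,0,0],[0,0,0],[0,0,0],[0,0,0]], gripper=[30,30,30,30,30])

```text
t: 8.1
tool_pos: [0.4946, -0.0712, 0.0052]
eef_rot: [-3.141, -0.001, -0.063]
wrist_force: [0.0, -0.1, -2.1]
opening: 0.0341
grip_force: 60.9
```

servo_tool(linear=[[0,0,0.01],[0,0,0.02],[0,0,0.02]], angular=[[0,0,0],[0,0,0],[0,0,0]], gripper=[30,30,30])

```text
t: 8.48
tool_pos: [0.4949, -0.0718, 0.0035]
eef_rot: [-3.141, -0.002, -0.064]
wrist_force: [-0.1, 0.4, -1.5]
opening: 0.0345
grip_force: 61.4
```

servo_tool(linear=[[0,0,0.01],[0,0,0.01],[0,0,0.01],[0,0,0.01],[0,0,0.01]], angular=[[0,0,0],[0,0,0],[0,0,0],[0,0,0],[0,0,0]], gripper=[30,30,50,75,75])

```text
t: 9.1
tool_pos: [0.4948, -0.0716, 0.0015]
eef_rot: [-3.141, -0.001, -0.064]
wrist_force: [0.5, 0.1, 0.8]
opening: 0.075
grip_force: 0.0
```

servo_tool(linear=[[0,0,-0.2],[0,0,-0.5],[-0.4,-0.2,-0.7],[-0.6,-0.6,-0.7],[-0.6,-1,-0.7]], angular=[[0,0,0],[0,0,0],[0,0,-0.1],[0,0,-0.2],[0,0,-0.3]], gripper=[75,75,75,75,75])

```text
t: 9.72
tool_pos: [0.4133, 0.0755, 0.1073]
eef_rot: [3.141, -0.003, 0.41]
wrist_force: [1.0, 0.1, -0.5]
opening: 0.0757
grip_force: 0.0
```

Run:
```python
from h import *
go(.4,-.07,.1,3.08)
p,W=cloud('top'); c,V=cloud('side')
save(np.hstack([cv2.resize(p[130:290,210:370],(400,400)),cv2.resize(c[100:260,200:360],(400,400))]),'pics/laid.png')
for n,(p,W) in dict(top=(p,W),side=(c,V)).items():
    r=np.hypot(W[...,0]-.45,W[...,1]+.07)
    cl=(r<.13)&(W[...,2]>.012)&(W[...,2]<.033)&(p.astype(int).max(-1)<75)
    q=W[cl]; print(n,cl.sum(),fit(q[:,:2],template(),[.46,-.07,-.06]))
```

```text
lin [-0.469  0.854  0.048] ang [ 0.002 -0.    -1.7  ] | t 9.72 pos [0.4133 0.0755 0.1073] rpy [ 3.141e+00 -3.000e-03  4.100e-01] F [ 1.   0.1 -0.5] op 0.0757 grip 0.0
top 224 (array([ 0.46409532, -0.0688532 , -0.08082315]), np.float64(12.912446892836206))
side 106 (array([ 0.46387667, -0.06686458, -0.10332633]), np.float64(89.96926507253657))
```

View pics/laid.png

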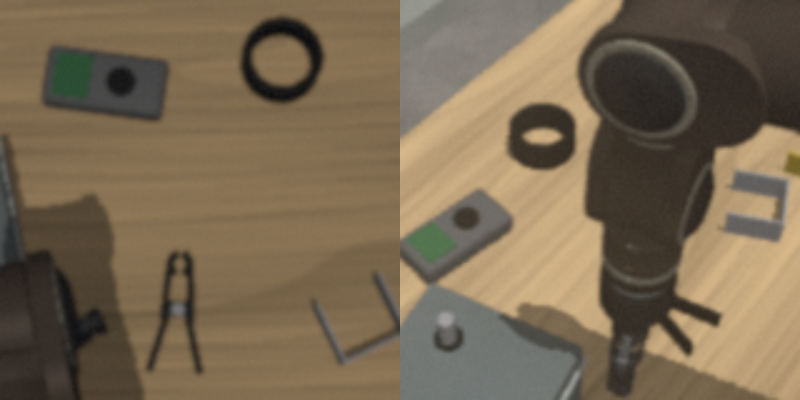

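servo_tool(linear=[[0,0,0],[0,0,0],[0,0,0],[0,0,0],[0,0,0]], angular=[[0,0,-0.118],[0,0,-0.236],[0,0,-0.354],[0,0,-0.472],[0,0,-0.59]], gripper=[80,80,80,80,80])

```text
t: 10.45
tool_pos: [0.4147, 0.0744, 0.1062]
eef_rot: [3.141, -0.0, 1.339]
wrist_force: [0.1, -0.3, -0.7]
opening: 0.0797
grip_force: 0.0
```

servo_tool(linear=[[0,0,0],[0,0,0],[0,0,0],[0,0,0],[0,0,0]], angular=[[0,0,-0.118],[0,0,-0.236],[0,0,-0.354],[0,0,-0.472],[0,0,-0.59]], gripper=[80,80,80,80,80])

```text
t: 11.08
tool_pos: [0.4147, 0.0743, 0.1062]
eef_rot: [3.141, 0.0, 2.266]
wrist_force: [0.2, 0.3, -0.7]
opening: 0.0799
grip_force: 0.0
```

Run:
```python
from h import *
p,W=cloud('top')
ps=p[232:284,262:304].astype(int)
u=(W[...,0]-.46)*np.cos(-.07)+(W[...,1]+.069)*np.sin(-.07)
v=-(W[...,0]-.46)*np.sin(-.07)+(W[...,1]+.069)*np.cos(-.07)
dark=p.astype(int).max(-1)<75
m=(abs(u)<.1)&(abs(v)<.045)&dark
for a in np.arange(-.09,.09,.01):
    k=m&(u>=a)&(u<a+.01)
    if k.sum(): print(round(a,2),k.sum(),np.round(v[k].min(),3),np.round(v[k].max(),3))
pin=(np.hypot(u,v)<.02)&(W[...,2]>.012)&((p.astype(int).max(-1)-p.astype(int).min(-1))<25)&(p.max(-1)>70)
print('pin',pin.sum(),W[pin].mean(0), 'u range',u[m].min(),u[m].max())
go(.411,-.066,.1,3.077)
```

```text
-0.07 16 -0.03 0.032
-0.06 12 -0.027 0.029
-0.05 14 -0.024 0.027
-0.04 15 -0.02 0.024
-0.03 13 -0.02 0.022
-0.02 15 -0.016 0.019
-0.01 27 -0.019 0.02
-0.0 25 -0.019 0.02
0.01 15 -0.018 0.018
0.02 12 -0.015 0.018
0.03 15 -0.015 0.016
0.04 18 -0.014 0.016
0.05 19 -0.014 0.013
0.06 17 -0.013 0.011
pin 30 [ 0.46031861 -0.06892691  0.0224825 ] u range -0.09887085887642402 0.06904457396185233
lin [-0.699 -0.622  0.041] ang [ 0.     0.    -0.513] | t 11.12 pos [0.4147 0.0743 0.1062] rpy [3.141 0.    2.271] F [ 0.2  0.3 -0.2] op 0.0802 grip 0.0
```

servo_tool(linear=[[-0.14,-0.12,0],[-0.28,-0.24,0],[-0.42,-0.37,0],[-0.56,-0.5,0],[-0.7,-0.62,0]], angular=[[0,0,-0.105],[0,0,-0.21],[0,0,-0.315],[0,0,-0.42],[0,0,-0.513]], gripper=[80,80,80,80,80])

```text
t: 11.75
tool_pos: [0.4096, -0.0667, 0.1063]
eef_rot: [3.141, 0.001, 3.068]
wrist_force: [0.0, -0.2, -0.8]
opening: 0.0801
grip_force: 0.0
```

```bash
python3 -c "
from h import *
go(.410,-.0655,.004,3.072)"
```

```text
lin [-0.002  0.008  0.682] ang [ 0.     0.001 -0.003] | t 11.75 pos [ 0.4096 -0.0667  0.1063] rpy [3.141e+00 1.000e-03 3.068e+00] F [ 0.  -0.2 -0.8] op 0.0801 grip 0.0
```

servo_tool(linear=[[0,0.008,0.3],[0,0.008,0.55],[0,0.008,0.67],[0,0.008,0.68],[0,0.008,0.68]], angular=[[0,0,0],[0,0,0],[0,0,0],[0,0,0],[0,0,0]], gripper=[80,80,80,80,70], grip_force=60)

```text
t: 12.38
tool_pos: [0.4104, -0.0643, 0.0049]
eef_rot: [3.141, 0.002, 3.065]
wrist_force: [0.1, -0.5, 0.1]
opening: 0.0701
grip_force: 0.0
```

servo_tool(linear=[[0,0,0],[0,0,0],[0,0,0],[0,0,0],[0,0,0]], angular=[[0,0,0],[0,0,0],[0,0,0],[0,0,0],[0,0,0]], gripper=[55,40,25,20,20])

```text
t: 13.0
tool_pos: [0.4119, -0.0648, 0.0069]
eef_rot: [-3.14, 0.006, 3.066]
wrist_force: [-2.9, -0.7, 12.8]
opening: 0.0247
grip_force: 59.1
```

servo_tool(linear=[[0,0,-0.1],[0,0,-0.4],[0,0,-0.7],[0,0,-1],[0,0,-1]], angular=[[0,0,0],[0,0,0],[0,0,0],[0,0,0],[0,0,0]], gripper=[20,20,20,20,20])

```text
t: 13.62
tool_pos: [0.412, -0.0644, 0.1587]
eef_rot: [3.142, 0.008, 3.067]
wrist_force: [-0.7, 0.0, -1.8]
opening: 0.0245
grip_force: 59.6
```

Run:
```python
from h import *
c,_=cloud('side'); p,_=cloud('top')
save(np.hstack([cv2.resize(p[170:290,230:350],(400,400)),cv2.resize(c[80:240,200:360],(400,400))]),'pics/open.png')
go(.4781,.2292,.2,2.742)
```

```text
lin [-0.308  1.984 -0.3  ] ang [0.001 0.001 0.207] | t 13.72 pos [ 0.4099 -0.0641  0.1548] rpy [3.141e+00 2.000e-03 3.067e+00] F [-0.  -0.2 -2.6] op 0.0246 grip 59.7
```

View pics/open.png

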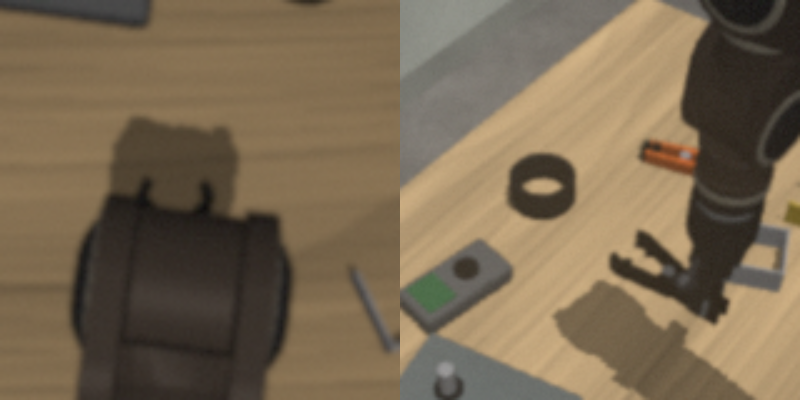

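servo_tool(linear=[[-0.03,0.1,-0.15],[-0.06,0.3,-0.3],[-0.1,0.55,-0.3],[-0.13,0.8,-0.3],[-0.16,1,-0.3]], angular=[[0,0,0],[0,0,0.02],[0,0,0.05],[0,0,0.08],[0,0,0.1]], gripper=[20,20,20,20,20])

```text
t: 14.35
tool_pos: [0.444, 0.0849, 0.1978]
eef_rot: [-3.141, -0.002, 2.909]
wrist_force: [-0.0, -1.1, -1.2]
opening: 0.0245
grip_force: 59.6
```

```bash
python3 -c "
from h import *
go(.4781,.2292,.2,2.742)"
```

```text
lin [ 0.001  0.988 -0.015] ang [-0.    -0.001  0.106] | t 14.35 pos [0.444  0.0849 0.1978] rpy [-3.141e+00 -2.000e-03  2.909e+00] F [-0.  -1.1 -1.2] op 0.0245 grip 59.6
```

servo_tool(linear=[[0,0.25,0],[0,0.5,0],[0,0.8,0],[0,0.985,0],[0,0.985,0]], angular=[[0,0,0.03],[0,0,0.06],[0,0,0.09],[0,0,0.106],[0,0,0.106]], gripper=[20,20,20,20,20])

```text
t: 14.98
tool_pos: [0.4782, 0.2287, 0.1973]
eef_rot: [-3.14, -0.002, 2.746]
wrist_force: [-1.3, -0.1, -1.5]
opening: 0.0246
grip_force: 59.6
```

Run:
```python
from h import *
c,V=cloud('side'); p,W=cloud('top')
save(np.hstack([cv2.resize(p[150:280,110:240],(400,400)),cv2.resize(c[200:340,150:290],(400,400))]),'pics/pre.png')
go(.4781,.2292,.132,2.742)
for n,(p,W) in dict(top=(p,W),side=(c,V)).items():
    m=(np.hypot(W[...,0]-.585,W[...,1]-.184)<.05)&(W[...,2]>.178)&(W[...,2]<.24)
    q=W[m]-[.585,.184,0]; u=q[:,0]*.921-q[:,1]*.389; v=q[:,0]*.389+q[:,1]*.921
    print(n,len(q),'zmed',np.median(q[:,2]))
    for a in np.arange(-.05,.03,.01):
        k=(u>=a)&(u<a+.01)
        if k.any(): print(round(a,2),k.sum(),np.round([v[k].min(),v[k].max()],3),np.round(np.median(q[k][:,2]),3))
```

```text
lin [0.004 0.014 0.44 ] ang [-0.001 -0.001  0.001] | t 15.07 pos [0.478 0.227 0.198] rpy [-3.140e+00 -1.000e-03  2.744e+00] F [-0.2 -0.4 -1.5] op 0.0249 grip 59.6
top 192 zmed 0.21083860654555542
-0.05 20 [-0.026  0.022] 0.212
-0.04 36 [-0.028  0.024] 0.21
-0.03 40 [-0.031  0.026] 0.211
-0.02 48 [-0.032  0.03 ] 0.211
-0.01 36 [-0.033  0.029] 0.211
0.0 12 [-0.029  0.023] 0.21
side 97 zmed 0.21342818876893077
-0.05 9 [0.018 0.023] 0.212
-0.04 18 [0.017 0.025] 0.211
-0.03 23 [0.016 0.028] 0.213
-0.02 25 [0.013 0.03 ] 0.213
-0.01 17 [0.02 0.03] 0.214
0.0 5 [0.018 0.026] 0.214
```

View pics/pre.png

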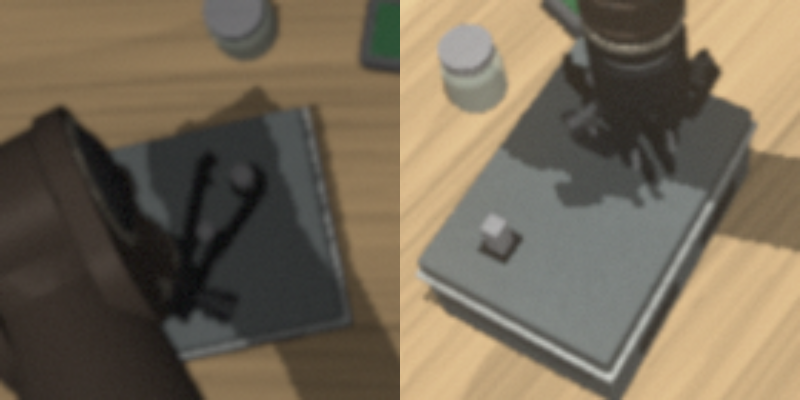

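servo_tool(linear=[[0,0.01,0.1],[0,0.01,0.2],[0,0.01,0.3],[0,0.01,0.38],[0,0.01,0.42]], angular=[[0,0,0],[0,0,0],[0,0,0],[0,0,0],[0,0,0]], gripper=[20,20,20,20,20])

```text
t: 15.7
tool_pos: [0.4791, 0.2286, 0.1354]
eef_rot: [-3.141, 0.0, 2.743]
wrist_force: [-0.3, 0.1, -1.0]
opening: 0.0243
grip_force: 59.6
```

servo_tool(linear=[[0,0,0.01],[0,0,0.02],[0,0,0.02]], angular=[[0,0,0],[0,0,0],[0,0,0]], gripper=[20,20,20])

```text
t: 16.08
tool_pos: [0.4797, 0.229, 0.1339]
eef_rot: [3.14, 0.001, 2.743]
wrist_force: [0.1, -0.4, -1.5]
opening: 0.0244
grip_force: 59.6
```

servo_tool(linear=[[-0.03,0,0.01],[-0.05,0,0.015],[-0.06,0,0.02],[-0.06,0,0.02]], angular=[[0,0,0],[0,0,0],[0,0,0],[0,0,0]], gripper=[20,20,20,20])

```text
t: 16.58
tool_pos: [0.4879, 0.2253, 0.1304]
eef_rot: [3.141, 0.001, 2.743]
wrist_force: [0.9, 0.2, -2.3]
opening: 0.0245
grip_force: 59.6
```

```bash
cat > look.py <<'E'
from h import *
go(.4892,.2245,.128,2.742)
c,V=cloud('side'); p,W=cloud('top')
for n,(p,W) in dict(top=(p,W),side=(c,V)).items():
    m=(np.hypot(W[...,0]-.585,W[...,1]-.184)<.08)&(W[...,2]>.133)&(W[...,2]<.152)&(p.astype(int).max(-1)<60)
    q=W[m]-[.585,.184,0]; u=q[:,0]*.921-q[:,1]*.389; v=q[:,0]*.389+q[:,1]*.921
    print(n,len(q),'zmed',np.median(q[:,2]))
    for a in np.arange(-.08,.03,.01):
        k=(u>=a)&(u<a+.01)
        if k.any(): print(round(a,2),k.sum(),np.round([v[k].min(),v[k].max()],3),np.round(np.median(q[k][:,2]),3))
E
python3 look.py
```

```text
lin [-0.01  -0.001  0.016] ang [0.    0.    0.001] | t 16.57 pos [0.4879 0.2253 0.1304] rpy [3.141e+00 1.000e-03 2.743e+00] F [ 0.9  0.2 -2.3] op 0.0245 grip 59.6
top 293 zmed 0.14440871377106124
-0.08 12 [-0.014  0.005] 0.144
-0.07 32 [-0.017  0.017] 0.145
-0.06 43 [-0.019  0.019] 0.145
-0.05 35 [-0.023  0.023] 0.145
-0.04 27 [-0.025  0.024] 0.144
-0.03 26 [-0.027  0.025] 0.144
-0.02 31 [-0.03   0.029] 0.145
-0.01 43 [-0.032  0.03 ] 0.144
-0.0 34 [-0.032  0.033] 0.144
0.01 10 [-0.028  0.027] 0.142
side 71 zmed 0.14734495436381156
-0.04 8 [0.017 0.024] 0.146
-0.03 14 [0.017 0.026] 0.148
-0.02 16 [0.017 0.027] 0.147
-0.01 21 [0.014 0.03 ] 0.147
-0.0 10 [0.022 0.03 ] 0.148
0.01 2 [0.023 0.024] 0.148
```

Run:
```python
from h import *
p,W=cloud('top'); P=p.astype(int)
q=W-[.585,.184,0]; u=q[...,0]*.921-q[...,1]*.389; v=q[...,0]*.389+q[...,1]*.921
m=(u>-.075)&(u<-.035)&(abs(v)<.014)&(W[...,2]>.13)
b=P.max(-1)
for a in np.arange(-.075,-.035,.004):
    k=m&(u>=a)&(u<a+.004)
    print(round(a+.002,3),k.sum(),b[k].mean().round(), b[k&(abs(v)<.006)].mean().round())
k=m&(b>np.percentile(b[m],75)); print(u[k].mean(),v[k].mean(),W[k].mean(0))
# post top now
k=(np.hypot(u,v)<.012)&(W[...,2]>.153); print('post',u[k].mean(),v[k].mean(),k.sum())
d=(abs(u)<.03)&(abs(v)<.04)&(b<60)&(W[...,2]>.133)&(W[...,2]<.152); print('tip max',np.sort(u[d])[-6:])
```

```text
-0.073 35 42.0 48.0
-0.069 36 39.0 41.0
-0.065 32 39.0 41.0
-0.061 30 40.0 47.0
-0.057 38 46.0 48.0
-0.053 36 46.0 49.0
-0.049 41 47.0 49.0
-0.045 27 50.0 55.0
-0.041 7 66.0 66.0
-0.037 1 90.0 90.0
-0.054382856788230585 -0.0013393126856361607 [0.53437022 0.20393015 0.45805674]
post 0.00035835277639292915 -5.1431893460866885e-05 40
tip max [0.01148643 0.01156523 0.01225047 0.01277659 0.01292591 0.01361805]
```

servo_tool(linear=[[-0.006,0,0.005],[-0.007,0,0.01],[-0.007,0,0.01]], angular=[[0,0,0],[0,0,0],[0,0,0]], gripper=[20,20,20])

```text
t: 17.1
tool_pos: [0.4887, 0.225, 0.1289]
eef_rot: [3.141, 0.001, 2.743]
wrist_force: [-0.6, -0.9, -1.2]
opening: 0.0246
grip_force: 59.6
```

servo_tool(linear=[[0,0,0],[0,0,0],[0,0,0],[0,0,0],[0,0,0]], angular=[[0,0,0],[0,0,0],[0,0,0],[0,0,0],[0,0,0]], gripper=[30,36,42,46,50])

```text
t: 17.73
tool_pos: [0.4888, 0.225, 0.1291]
eef_rot: [3.141, 0.001, 2.743]
wrist_force: [0.3, -0.4, -0.5]
opening: 0.0502
grip_force: 4.7
```

```bash
python3 look.py
```

```text
lin [-0.004 -0.002  0.007] ang [0.001 0.001 0.001] | t 17.73 pos [0.4888 0.225  0.1291] rpy [3.141e+00 1.000e-03 2.743e+00] F [ 0.3 -0.4 -0.5] op 0.0502 grip 4.7
top 278 zmed 0.14374992469157388
-0.08 12 [-0.019 -0.009] 0.144
-0.07 33 [-0.02   0.019] 0.144
-0.06 41 [-0.02   0.021] 0.145
-0.05 32 [-0.021  0.021] 0.146
-0.04 27 [-0.021  0.021] 0.144
-0.03 26 [-0.022  0.021] 0.143
-0.02 31 [-0.021  0.021] 0.141
-0.01 39 [-0.022  0.021] 0.143
-0.0 25 [-0.022  0.02 ] 0.142
0.01 12 [-0.016  0.015] 0.143
side 51 zmed 0.14568852117090347
-0.04 2 [0.018 0.019] 0.148
-0.03 9 [0.016 0.02 ] 0.146
-0.02 12 [0.013 0.021] 0.146
-0.01 13 [0.009 0.02 ] 0.146
-0.0 13 [0.011 0.021] 0.145
0.01 2 [0.012 0.015] 0.145
```

servo_tool(linear=[[0,0,0],[0,0,0],[0,0,-0.1],[0,0,-0.3],[0,0,-0.5]], angular=[[0,0,0],[0,0,0],[0,0,0],[0,0,0],[0,0,0]], gripper=[65,80,80,80,80])

```text
t: 18.45
tool_pos: [0.4887, 0.225, 0.206]
eef_rot: [3.14, 0.001, 2.743]
wrist_force: [-0.2, 0.3, -0.1]
opening: 0.0798
grip_force: 0.0
```

servo_tool(linear=[[0.2,-0.3,-0.2],[0.5,-0.6,-0.2],[0.8,-0.9,-0.2],[1,-1,-0.2],[1,-1,-0.2]], angular=[[0,0,0],[0,0,0],[0,0,0],[0,0,0],[0,0,0]], gripper=[80,80,80,80,80])

```text
t: 19.08
tool_pos: [0.2907, 0.1445, 0.2355]
eef_rot: [3.138, 0.003, 2.744]
wrist_force: [0.3, 0.5, 0.8]
opening: 0.08
grip_force: 0.0
```

```bash
cat > chk.py <<'E'
from h import *
import sys
c,V=cloud('side'); p,W=cloud('top')
save(np.hstack([cv2.resize(p[170:280,110:220],(400,400),interpolation=cv2.INTER_CUBIC),cv2.resize(c[200:320,150:270],(400,400),interpolation=cv2.INTER_CUBIC)]),f'pics/{sys.argv[1]}.png')
go(.4,.1,.3,2.742)
P=p.astype(int); q=W-[.585,.184,0]; u=q[...,0]*.921-q[...,1]*.389; v=q[...,0]*.389+q[...,1]*.921
lid=np.median(W[...,2][(abs(W[...,0]-.53)<.03)&(abs(W[...,1]-.31)<.03)]); print('lid',lid)
D=(P.max(-1)<62)&(W[...,2]>lid+.012)&(W[...,2]<lid+.035)&(u>-.16)&(u<.04)&(abs(v)<.05)
for a in np.arange(-.16,.03,.01):
    k=D&(u>=a)&(u<a+.01)
    if k.any(): print(round(a,2),k.sum(),np.round([v[k].min(),v[k].max(),(v[k].min()+v[k].max())/2],3),'h',np.round((W[k][:,2].mean()-lid)*1000,1))
print('ends',np.sort(u[D])[[0,3,-4,-1]], fit(np.c_[u[D],v[D]],template(.06),[-.055,0,0]))
pin=(abs(u+.055)<.015)&(abs(v)<.012)&(W[...,2]>lid+.012); b=P.max(-1); k=pin&(b>np.percentile(b[pin],70)); print('pin',u[k].mean(),v[k].mean())
E
python3 chk.py rel
```

```text
lin [-0.777  0.001 -0.432] ang [0.002 0.002 0.001] | t 19.18 pos [0.2928 0.1452 0.2349] rpy [3.139e+00 3.000e-03 2.744e+00] F [-0.   0.1  0.8] op 0.0799 grip 0.0
lid 0.11919664241405714
-0.13 21 [-0.028  0.028 -0.   ] h 23.2
-0.12 26 [-0.026  0.026 -0.   ] h 22.3
-0.11 23 [-0.024  0.024 -0.   ] h 22.0
-0.1 23 [-0.023  0.023  0.   ] h 22.3
-0.09 27 [-0.02  0.02  0.  ] h 22.4
-0.08 26 [-0.018  0.02   0.001] h 21.3
-0.07 31 [-0.02  0.02 -0.  ] h 21.6
-0.06 33 [-0.021  0.021  0.   ] h 22.7
-0.05 28 [-0.02  0.02 -0.  ] h 22.7
-0.04 26 [-0.02   0.021  0.001] h 22.4
-0.03 25 [-0.02   0.021  0.   ] h 21.4
-0.02 29 [-0.019  0.021  0.001] h 23.0
-0.01 35 [-0.02  0.02  0.  ] h 23.1
0.0 25 [-0.019  0.022  0.002] h 22.6
0.01 7 [-0.014  0.015  0.   ] h 23.6
ends [-0.12883759 -0.12676341  0.01208158  0.01441829] (array([-0.05342708,  0.00045707,  0.00961882]), np.float64(11.40048236143094))
pin -0.05424362545130948 0.0006713555711040551
```

View pics/rel.png

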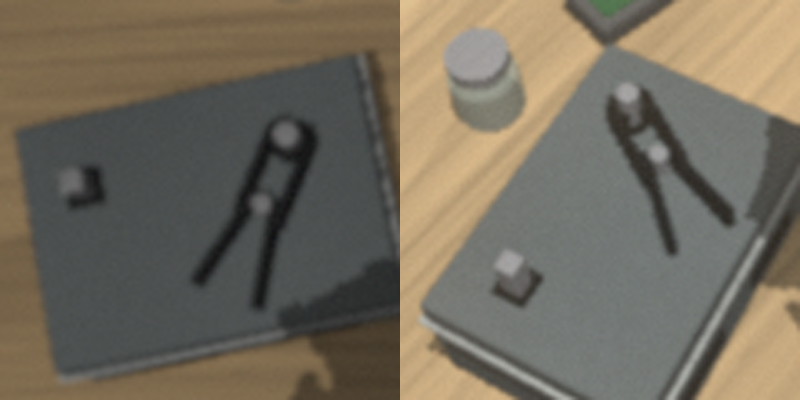

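The picture shows the clamp flat on the lid. The round post (top crop, 285,133) is in its closed jaws, and the pin (262,203) is about 54 mm behind the post. The clamp is level and the gripper is clear of it.

```bash
python3 -c "
from plant import env
print(env.hand_in())"
```

```text
the job is handed in; nothing more can be done
None
```

The clamp is lying flat on the lid with the round post home in its closed jaws. It was first laid flat clear of the pen and let go, and the job was handed in at about 19 s.

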